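Wedge the rocking walnut box steady

ROBOT

A 6-joint arm with a two-finger parallel gripper is mounted at the origin on the work surface. World frame = base frame: x ahead of the robot, y to its left, z up, the work surface at z = 0. Lengths are in m, angles in rad, forces in N, time in s.
With the tool pointing down it reaches from about 0.3 to 0.775 m from the base axis. Payload 14.6 kg.
Tool frame: the origin (TCP) lies on the centre line of the jaws, within the pads' length; the fingertips stand 19 mm ahead of it and the grasp point (between the pads) is the TCP; y points along the fingers, x is the direction in which the jaws open and shut, and the axes are right-handed (so a half turn about y gives the same grasp; the last joint's range is limited). The gripper opens to 94 mm and grips with 3 to 60 N. Pads are 16 mm wide; open, the fingers measure 119 mm over their backs; the gripper's body (75 mm by 177 mm) begins 78 mm behind the grasp point.
Start: joints at [1.121, 0.3, 1.521, -0, 1.321, -0.067], TCP at [0.205, 0.51, 0.224] pointing down, gripper open.
Joint ranges: [-3.03, 3.03], [-0.79, 2.21], [0.23, 2.52], [-1.04, 4.18], [0, 3.07], [-2.55, 2.55]. Speed limits (rad/s): [2.22, 2.22, 2.57, 3.14, 3.14, 3.14].

INTERFACE

Orientations are given as [roll, pitch, yaw] about the fixed x, y, z axes, in that order (R = Rz(yaw) Ry(pitch) Rx(roll)).
In Python, from station import ctrl, optics gives the robot as it stands.
- The arm moves only by the tool jog_arm, never from a script. Its argument "targets" is a list of rows, each a list of 3 entries, a list of its own where there are three numbers: the finger opening in cm, from 0 to 9.4, then the shift along the tool's x, y, z in cm, then the turn about the tool's y in rad. A call has 1 to 10 rows; each row is the pose to reach, as a shift and turn from the pose commanded when the call began, along the tool's axes at that moment; what a row does not reach only later rows make up. A row lasts 1/10 s, in which the tool goes at most 50 mm and 8.59 degrees, less where a joint would pass 70% of its speed; a pose out of reach is approached as far as the arm can. A call with a gripper value outside its range is refused whole. The fingers move at their own pace and stop on an object; "grip_force" is the grip in N (left out, the last holds). Time passes only in rows, so rows that repeat a pose let the fingers close. It gives the time, the measured TCP pose, the force and the opening at its end, in the units of the state.
- ctrl.get_obs(): the state, without advancing time (a new reading comes with each control period).
- optics.camera(name): name is "scene" or "side" or "wrist"; returns a dict with "img" (400x640x3 uint8, red, green, blue), "range_z" (400x640 float32, m along the optical axis (not along the pixel's ray), 0 where there is no reading), "camera_matrix" (3x3 intrinsics, pixels), "world_to_cam" (4x4, takes a point from world to camera coordinates); the wrist camera has in their place "mount" (4x4, takes a point from camera to tool coordinates, whose origin is the TCP and whose axes are the tool frame's). Camera axes: x right, y up, looking along -z (the intrinsics and any distortion apply to the point x, -y, -z); pixel columns grow to the right and rows downward; lengths in m; the calibration is good to about 2 mm. A picture is of the moment at which its call begins: read the wrist's pose just before it.
- ctrl.hand_in(): hands the job in, once; it reports no verdict.
The state is a dict: "time_s": time; "qpos": joint angles; "joint_vel": joint speeds; "tau": joint torques, N m; "ee_pos": TCP position; "eef_rot": TCP orientation; "force": force on the tool from outside, world axes, zero at the start; "moment": the same for the moment, N m; "grip_width": finger opening in m.
Only numpy, scipy, OpenCV 4.12 (cv2) and the standard library are available. Lean on these libraries where they do the work, as an engineer would, in place of code of your own. Each camera call takes 0.05 s, during which the arm holds its last target. There are 200 camera calls.

TASK

The walnut box rocks because one of its feet hangs in the air over the missing corner of its stone slab: without grasping, pinching or lifting anything, push the loose wooden wedge, thin end first, along the table and under that foot until it is just snug, neither jacking the box up nor shoving it along. Then test by touch: press straight down on the top of the box right above that foot with about 10 N, and it must no longer give way; if it still dips, push the wedge in further and press again. Finish clear of everything, leaving the wedge in place, the box standing level and the other things on the table undisturbed.

Things in the scene. Friction and masses are not known exactly. Their poses are not given: they have to be found in the camera images.
- box: Loose walnut box, about 1.6 kg, 160 (x) by 220 (y) by 134 mm high, flat closed top, an 85 mm flap folded out level on its -y side. Origin: centre of its four feet at their undersides, z up. Feet 22 by 22 by 20 mm high, centred at x +-60, y +-90 mm; box walls end 9 mm outside them. Three feet stand on the slab; the one at +x,+y hangs.
- box_foot (a point): Centre of the underside of the hanging foot (22 mm square). It hangs 7 to 11 mm above the table; the gap varies and is found by feel. Wedge it from the box's +y side, moving along the box's -y. A push of 2 to 3 N down on the top above it tips the box until it meets the table; let go, the box rocks back level.
- box_press (a point): Point on the box's flat top, straight above the hanging foot, 134 mm above its underside and 20 mm in from both edges of the top: press here, downwards.
- wedge: Loose pale wooden wedge on the table on the box's +y side, 120 mm long (x), 50 wide (y), 0.1 kg; its top slopes from 24 mm high at the back (x = -60) to 2 mm at the thin end (x = +60). Origin: centre of its underside. At the start its thin end points along the box's -y within 0.2 rad, 15 to 55 mm short of the foot, up to 15 mm to either side.
- wedge_tip (a point): Middle of the thin end, on the table.
- wedge_back (a point): Middle of the upright back face (50 wide, 24 mm high), 12 mm above the table: push here. Sliding over the table takes about 0.6 N; once the slope meets the foot the push rises quickly (about 4 N: snug; over about 8 N it may jack up or shove the box). The wedge stays where it is pushed and does not slip out under load.
- slab: Fixed pale stone slab under the box, 175 (x) by 240 (y) mm, its top 7 to 11 mm above the table, its axes along the box's. Origin: middle of the underside, 0 to 4 mm below the table top, under the box's middle. Its +x,+y corner is missing: no slab where x > -5 and y > 30 mm.
- kerb: Fixed brick kerb 35 by 240 by 45 mm high along the slab's -x side, spanning x -142 to -108 mm and y -140 to 100 mm in its own frame (same axes as the slab, origin at the slab's middle on the table).
- torch: Orange torch lying on the table, 135 mm long, 38 mm thick; leave alone. Origin under its middle.
- padlock: Nickel padlock lying flat, 44 by 50 by 20 mm with its shackle to +x, 80 mm long in all; leave alone.
- key_a: Bronze-coloured key lying flat, 63 mm long, 4 mm thick; leave alone.
- key_b: Second such key; leave alone.
- stone: Flat glassy stone 50 mm across, 28 mm high; leave alone.
- cup: White cup 72 mm across, 60 mm high; leave alone.

How it is judged:
By the outcome, as a careful person would: the job done as asked, in the order asked, and still so for the second after the job is handed in, with the robot touching nothing.
It also fails if it takes over 48 s, if anything falls off the work surface, if the arm or the gripper's body presses on something with over 40 N, if the wrist force passes 120 N, or if a joint passes its speed limit or range.

## Working session

There is one attempt and no reset: what is moved stays moved. The work goes in short steps, Python scripts to look and compute and a tool call to move; the robot and the scene stay as the last step left them, time stands still between calls to the robot, and variables do not carry over. Pictures are saved under pics/ and viewed, about 8 in all and at most 12, crops included, and the job is handed in when it is done.

Besides the shell and the picture viewer there is one more tool, called after "Request:" as name(argument=value, ...), one argument or row to a line, values as JSON. jog_arm: Moves the arm, as the interface text tells. Its arguments: {"type":"object","properties":{"targets":{"type":"array","items":{"type":"array"}},"grip_force":{"type":"number"}},"required":["targets"]}

```bash
mkdir -p pics; cat > h.py <<'E'
import numpy as np, cv2
from scipy.spatial.transform import Rotation as R
from station import ctrl, optics
def shot(n):
    o=ctrl.get_obs(); c=optics.camera(n)
    if n=="wrist":
        T=np.eye(4);T[:3,:3]=R.from_euler('xyz',o['eef_rot']).as_matrix();T[:3,3]=o['ee_pos']
        c['c2w']=T@np.array(c['mount'])
    else: c['c2w']=np.linalg.inv(c['world_to_cam'])
    return c
def cloud(c):
    K=c['camera_matrix'];z=c['range_z'];v,u=np.mgrid[:z.shape[0],:z.shape[1]]
    P=np.stack([(u-K[0,2])*z/K[0,0],-(v-K[1,2])*z/K[1,1],-z,np.ones_like(z)],-1)
    W=(P@c['c2w'].T)[...,:3]; W[z==0]=np.nan
    return W
def save(n,img): cv2.imwrite('pics/'+n+'.png',img[...,::-1])
E
python3 - <<'E'
from h import *
o=ctrl.get_obs();print(o)
a=shot('scene');b=shot('side')
for n,c in(('scene',a),('side',b)):
    save(n,c['img']);np.savez('/tmp/'+n,W=cloud(c),img=c['img']);print([k for k in c], c['c2w'][:3,3])
E
```

```text
{'time_s': 0.0, 'qpos': array([ 1.12142315e+00,  3.00463540e-01,  1.52157285e+00, -1.62966630e-06,
        1.32072179e+00, -6.66082047e-02]), 'joint_vel': array([ 0.00184277,  0.00100563, -0.0010474 , -0.00077365, -0.0021408 ,
       -0.00123292]), 'tau': array([-2.68998869e-03, -5.31814528e+01, -3.52724004e+01,  7.07170763e-02,
        2.43768393e-02, -1.83145171e-04]), 'ee_pos': array([0.20531904, 0.50997687, 0.22389395]), 'eef_rot': array([-1.57072033e+00,  1.16305325e-03,  1.18803180e+00]), 'force': array([-0.28752155,  0.05542171,  0.12025071]), 'moment': array([ 0.00771932,  0.0070238 , -0.01022844]), 'grip_width': 0.09399640815831696}
['img', 'range_z', 'camera_matrix', 'world_to_cam', 'c2w'] [0.93678225 0.38820095 0.73393105]
['img', 'range_z', 'camera_matrix', 'world_to_cam', 'c2w'] [ 0.91767904 -0.36729811  0.73460147]
```

View pics/scene.png

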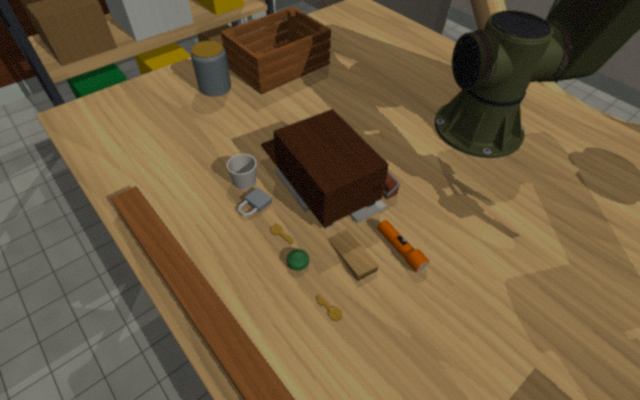

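View pics/side.png

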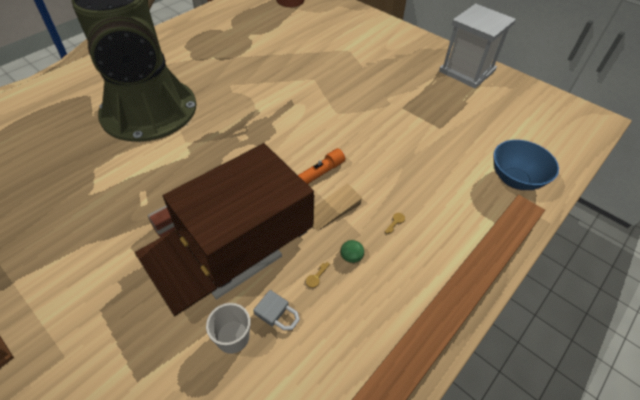

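The scene view shows the box top at about (330,165) and the wedge at (355,255), with its thin end towards the box. The torch is at (403,245), close on the wedge's -x side. The side view shows the wedge at (338,205). Next I fit the poses from depth.

```bash
python3 - <<'E'
import numpy as np,cv2
for n in('scene','side'):
    d=np.load(f'/tmp/{n}.npz');W=d['W'];img=d['img'].astype(int)
    z=W[...,2]
    m=(z>.12)&(z<.17)&(W[...,0]>.25)&(W[...,0]<.75)&(abs(W[...,1])<.35)
    P=W[m]; top=np.median(P[:,2]); P=P[abs(P[:,2]-top)<.006]
    r=cv2.minAreaRect((P[:,:2]*1000).astype(np.float32));print(n,'box top z',top,r,cv2.boxPoints(r).round())
    c=np.polyfit if 0 else np.linalg.lstsq(np.c_[P,][:,:2].tolist() and np.c_[P[:,:2],np.ones(len(P))],P[:,2],rcond=None)[0];print('tilt',c)
    # table level and low objects
    t=W[(abs(z)<.006)&(W[...,0]>.3)&(W[...,0]<.7)];print('table',np.median(t[:,2]))
# top-down height+color map
H=np.zeros((450,450,3),np.uint8)
d=np.load('/tmp/scene.npz')
for n in('side','scene'):
    d=np.load(f'/tmp/{n}.npz');W=d['W'];img=d['img']
    ok=np.isfinite(W[...,0]);w=W[ok];c=img[ok]
    o=np.argsort(w[:,2]);w=w[o];c=c[o]
    i=((w[:,0]-.25)*900).astype(int);j=((w[:,1]+.2)*900).astype(int)
    k=(i>=0)&(i<450)&(j>=0)&(j<450)
    H[449-i[k],449-j[k]]=c[k]
H=cv2.dilate(H,np.ones((2,2)))
cv2.imwrite('pics/top.png',cv2.resize(H,(580,580))[...,::-1])
for n in('scene','side'):
    W=np.load(f'/tmp/{n}.npz')['W'];z=W[...,2]
    a,b={'scene':((325,225),(385,285)),'side':((305,180),(368,232))}[n]
    S=W[a[1]:b[1],a[0]:b[0]].reshape(-1,3);S=S[(S[:,2]>.004)&(S[:,2]<.03)]
    print(n,len(S));r=cv2.minAreaRect((S[:,:2]*1000).astype(np.float32));print(r,cv2.boxPoints(r).round())
E
```

```text
scene box top z 0.14571477734491833 ((493.12115478515625, -93.10610961914062), (223.37266540527344, 162.1988525390625), 81.54962921142578) [[ 396. -192.]
 [ 557. -215.]
 [ 590.    5.]
 [ 429.   29.]]
tilt [-0.00254553 -0.00305363  0.1468328 ]
table 0.0011855589726020854
side box top z 0.1447530443669181 ((492.3255310058594, -93.69123077392578), (220.2573699951172, 162.71929931640625), 81.76615142822266) [[ 396. -191.]
 [ 557. -214.]
 [ 589.    4.]
 [ 428.   27.]]
tilt [-0.00223237  0.00070665  0.14600163]
table 0.0004499822761281358
scene 1250
((567.850830078125, 86.39189910888672), (144.56028747558594, 130.63316345214844), 48.123287200927734) [[471.  76.]
 [568. -11.]
 [665.  97.]
 [567. 184.]]
side 1120
((546.3931274414062, 89.71746063232422), (126.21648406982422, 120.6399154663086), 78.42097473144531) [[475.  40.]
 [593.  16.]
 [618. 139.]
 [500. 164.]]
```

View pics/top.png

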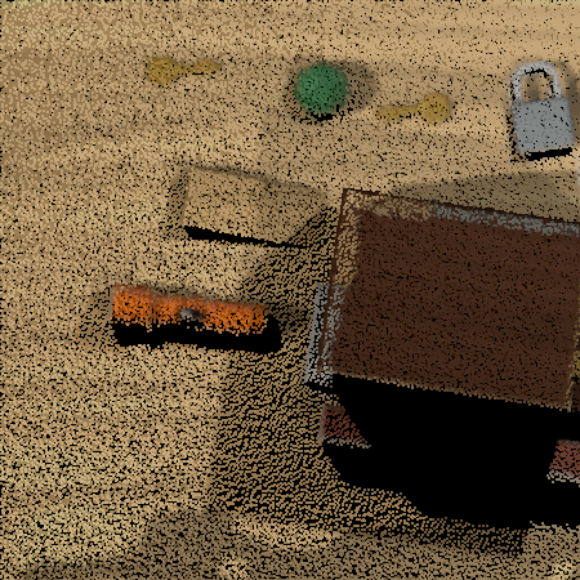

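Request:
jog_arm(
  targets=[
    [2.0,[-13.5,0,-46.9],1.334],
    [2.0,[-13.5,0,-46.9],1.334],
    [2.0,[-13.5,0,-46.9],1.334],
    [2.0,[-13.5,0,-46.9],1.334],
    [2.0,[-13.5,0,-46.9],1.334],
    [2.0,[-13.5,0,-46.9],1.334],
    [2.0,[-13.5,0,-46.9],1.334],
    [2.0,[-13.5,0,-46.9],1.334],
    [2.0,[-13.5,0,-46.9],1.334],
    [2.0,[-13.5,0,-46.9],1.334],
  ],
)

```text
time_s: 1.1
ee_pos: [0.5918, 0.2075, 0.2239]
eef_rot: [-1.571, 0.001, -0.152]
force: [0.3, -0.0, -0.5]
grip_width: 0.0212
```

Request:
jog_arm(
  targets=[
    [2.0,[0,0,0],0],
    [2.0,[0,0,0],0],
  ],
)

```text
time_s: 1.3
ee_pos: [0.59, 0.2094, 0.2237]
eef_rot: [-1.571, 0.001, -0.147]
force: [0.1, -0.4, -0.6]
grip_width: 0.0202
```

```bash
python3 - <<'E'
from h import *
o=ctrl.get_obs();print(o['time_s'],o['ee_pos'],o['eef_rot'],o['force'],o['grip_width'])
c=shot('wrist');save('w1',c['img']);np.savez('/tmp/w1',W=cloud(c),img=c['img']);print(np.array(c['mount']).round(3),c['camera_matrix'])
W=cloud(c)
E
```

```text
1.3 [0.59004755 0.20937165 0.2236613 ] [-1.57118964e+00  1.28869410e-03 -1.47024574e-01] [ 0.12807875 -0.37515226 -0.64595811] 0.020187270304365623
[[ 1.    -0.001 -0.001  0.   ]
 [-0.     0.273 -0.962 -0.16 ]
 [ 0.001  0.962  0.273  0.08 ]
 [ 0.     0.     0.     1.   ]] [[355.42304492   0.         314.67376603]
 [  0.         355.42304492 197.2267638 ]
 [  0.           0.           1.        ]]
```

View pics/w1.png

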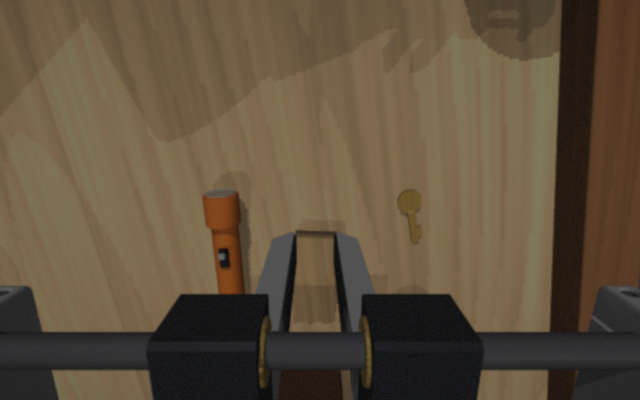

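The wrist view shows the wedge's back edge at about (315,233) between the fingers, the torch at (222,240) and a key at (410,215). I'll fit the wedge from the fixed cameras' depth.

```bash
python3 - <<'E'
import numpy as np,cv2
from scipy.optimize import least_squares
for n in('scene','side'):
    W=np.load(f'/tmp/{n}.npz')['W'].reshape(-1,3);off={'scene':.0012,'side':.0005}[n]
    S=W[(W[:,0]>.52)&(W[:,0]<.63)&(W[:,1]>.025)&(W[:,1]<.16)]; z=S[:,2]-off
    T=S[(z>.006)&(z<.028)]
    cc=np.linalg.lstsq(np.c_[T[:,:2],np.ones(len(T))],T[:,2],rcond=None)[0]
    res=T[:,2]-np.c_[T[:,:2],np.ones(len(T))]@cc;T=T[abs(res)<.003]
    cc=np.linalg.lstsq(np.c_[T[:,:2],np.ones(len(T))],T[:,2]-off,rcond=None)[0]
    print(n,len(T),'grad',cc,'|g|',np.hypot(*cc[:2]),'dir',np.arctan2(cc[0],cc[1]))
    r=cv2.minAreaRect((T[:,:2]*1000).astype(np.float32));print(r,cv2.boxPoints(r).round(1).tolist())
    print('height z at',[ (y,(cc@[.575,y,1]).round(4)) for y in(.03,.14)])
W=np.load('/tmp/w1.npz')['W']
for v in(228,231,233,235,238,245,260,280): print(v,W[v,315].round(4))
for u in (210,222,240): print('torch',u,W[195,u].round(3))
E
```

```text
scene 775 grad [ 0.01695028  0.16484906 -0.0099625 ] |g| 0.16571820653819272 dir 0.10246294832348753
((572.438720703125, 84.80744934082031), (112.62518310546875, 51.374168395996094), 80.09331512451172) [[537.4000244140625, 33.79999923706055], [588.0999755859375, 24.899999618530273], [607.4000244140625, 135.89999389648438], [556.7999877929688, 144.6999969482422]]
height z at [(0.03, np.float64(0.0047)), (0.14, np.float64(0.0229))]
side 878 grad [ 0.01832824  0.17510876 -0.01160854] |g| 0.17606533048209363 dir 0.10428802221385762
((572.0136108398438, 86.133056640625), (110.78514099121094, 51.78060531616211), 80.23918914794922) [[537.0999755859375, 35.900001525878906], [588.0999755859375, 27.200000762939453], [606.9000244140625, 136.3000030517578], [555.9000244140625, 145.10000610351562]]
height z at [(0.03, np.float64(0.0042)), (0.14, np.float64(0.0234))]
228 [5.809e-01 1.443e-01 3.000e-04]
231 [0.5805 0.1411 0.0014]
233 [0.5804 0.1405 0.0061]
235 [0.5805 0.1412 0.0138]
238 [0.5804 0.1409 0.0217]
245 [0.5793 0.1331 0.0227]
260 [0.5764 0.1134 0.0187]
280 [0.5723 0.0857 0.0133]
torch 210 [0.48  0.207 0.028]
torch 222 [0.493 0.206 0.032]
torch 240 [ 0.504  0.195 -0.   ]
```

Request:
jog_arm(
  targets=[
    [2.0,[0.2,5.0,-1.5],0],
    [2.0,[0.2,10.0,-4.0],0],
    [2.0,[0.2,14.0,-4.0],0],
    [2.0,[0.2,17.0,-4.0],0],
    [2.0,[0.2,19.0,-4.0],0],
    [2.0,[0.2,19.8,-4.0],0],
    [2.0,[0.2,19.8,-4.0],0],
    [2.0,[0.2,19.8,-4.0],0],
  ],
)

```text
time_s: 2.15
ee_pos: [0.5866, 0.1706, 0.0278]
eef_rot: [-1.57, -0.002, -0.145]
force: [0.4, 0.7, -1.3]
grip_width: 0.0201
```

Request:
jog_arm(
  targets=[
    [2.0,[0,0,0],0],
    [2.0,[0,0,0],0],
    [2.0,[0,0,0],0],
  ],
)

```text
time_s: 2.45
ee_pos: [0.5864, 0.17, 0.0271]
eef_rot: [-1.57, -0.001, -0.146]
force: [-0.3, -0.2, 0.7]
grip_width: 0.0202
```

Request:
jog_arm(
  targets=[
    [2.0,[0,0,-0.7],0],
    [2.0,[0,0,-1.4],0],
    [2.0,[0,0,-1.8],0],
    [2.0,[0,0,-2.1],0],
    [2.0,[0,0,-2.4],0],
    [2.0,[0,0,-2.7],0],
    [2.0,[0,0,-3.0],0],
    [2.0,[0,0,-3.4],0],
    [2.0,[0,0,-3.8],0],
    [2.0,[0,0,-4.2],0],
  ],
)

```text
time_s: 3.45
ee_pos: [0.5801, 0.128, 0.0265]
eef_rot: [-1.571, -0.0, -0.146]
force: [-0.2, 1.1, 0.4]
grip_width: 0.0196
```

Request:
jog_arm(
  targets=[
    [2.0,[0,0,-0.3],0],
    [2.0,[0,0,-0.6],0],
    [2.0,[0,0,-0.9],0],
    [2.0,[0,0,-1.2],0],
    [2.0,[0,0,-1.5],0],
    [2.0,[0,0,-1.8],0],
    [2.0,[0,0,-1.9],0],
  ],
)

```text
time_s: 4.15
ee_pos: [0.5773, 0.1093, 0.0264]
eef_rot: [-1.571, 0.0, -0.146]
force: [-0.6, 0.6, -0.4]
grip_width: 0.0197
```

```bash
cat > loc.py <<'E'
from h import *
import sys
for n in('scene','side'):
    c=shot(n);W=cloud(c);save(sys.argv[1]+n,c['img']);z=W[...,2]
    P=W[(z>.12)&(z<.17)&(W[...,0]>.25)&(W[...,0]<.75)&(W[...,1]<.07)&(W[...,1]>-.35)]
    t=np.median(P[:,2]);P=P[abs(P[:,2]-t)<.006]
    P2=P[(P[:,0]>.41)&(P[:,0]<.57)&(P[:,1]<-.01)&(P[:,1]>-.18)]
    g=np.linalg.lstsq(np.c_[P2[:,:2],np.ones(len(P2))],P2[:,2],rcond=None)[0]
    r=cv2.minAreaRect((P[:,:2]*1000).astype(np.float32));print(n,'box',t.round(4),np.round(r[0],1),np.round(r[1],1),round(r[2],2),'tilt',g[:2].round(4))
    S=W[(W[...,0]>.5)&(W[...,0]<.63)&(W[...,1]>.012)&(W[...,1]<.16)&(z>.006)&(z<.026)]
    if len(S)>20:
        r=cv2.minAreaRect((S[:,:2]*1000).astype(np.float32));print('  wedge',cv2.boxPoints(r).round(1).tolist())
E
python3 loc.py a
```

```text
scene box 0.1458 [522.  -56.2] [334.5 173.2] 69.25 tilt [-0.0006 -0.001 ]
  wedge [[555.2000122070312, 30.0], [599.0, 28.299999237060547], [602.5, 119.5], [558.7000122070312, 121.0999984741211]]
side box 0.1448 [529.  -60.6] [296.4 223. ] 81.49 tilt [-0.0009  0.0007]
  wedge [[538.2000122070312, 19.0], [589.5, 11.399999618530273], [604.5999755859375, 112.80000305175781], [553.2999877929688, 120.4000015258789]]
```

Request:
jog_arm(
  targets=[
    [2.0,[0,0,-0.2],0],
    [2.0,[0,0,-0.4],0],
    [2.0,[0,0,-0.6],0],
    [2.0,[0,0,-0.8],0],
    [2.0,[0,0,-0.9],0],
    [2.0,[0,0,-1.0],0],
    [2.0,[0,0,-1.0],0],
  ],
)

```text
time_s: 4.95
ee_pos: [0.5759, 0.0995, 0.0264]
eef_rot: [-1.571, 0.0, -0.146]
force: [0.0, -0.2, -0.0]
grip_width: 0.0194
```

Request:
jog_arm(
  targets=[
    [2.0,[0,0,-0.1],0],
    [2.0,[0,0,-0.2],0],
    [2.0,[0,0,-0.3],0],
    [2.0,[0,0,-0.3],0],
  ],
)

```text
time_s: 5.35
ee_pos: [0.5754, 0.0966, 0.0264]
eef_rot: [-1.571, 0.0, -0.146]
force: [-0.2, 0.2, 0.5]
grip_width: 0.02
```

Request:
jog_arm(
  targets=[
    [2.0,[0,0,-0.1],0],
    [2.0,[0,0,-0.2],0],
    [2.0,[0,0,-0.2],0],
  ],
)

```text
time_s: 5.65
ee_pos: [0.5752, 0.0946, 0.0264]
eef_rot: [-1.571, 0.0, -0.146]
force: [0.3, -0.6, 0.7]
grip_width: 0.02
```

Request:
jog_arm(
  targets=[
    [2.0,[0,0,-0.1],0],
    [2.0,[0,0,-0.2],0],
    [2.0,[0,0,-0.3],0],
    [2.0,[0,0,-0.3],0],
  ],
)

```text
time_s: 6.05
ee_pos: [0.5747, 0.0916, 0.0264]
eef_rot: [-1.571, 0.0, -0.146]
force: [-0.5, -0.1, -0.1]
grip_width: 0.0199
```

Request:
jog_arm(
  targets=[
    [2.0,[0,0,-0.1],0],
    [2.0,[0,0,-0.2],0],
    [2.0,[0,0,-0.2],0],
  ],
)

```text
time_s: 6.35
ee_pos: [0.5744, 0.0896, 0.0265]
eef_rot: [-1.571, 0.0, -0.146]
force: [-0.4, 0.3, 0.1]
grip_width: 0.0198
```

Request:
jog_arm(
  targets=[
    [2.0,[0,0,-0.1],0],
    [2.0,[0,0,-0.2],0],
    [2.0,[0,0,-0.2],0],
  ],
)

```text
time_s: 6.65
ee_pos: [0.5741, 0.0877, 0.0264]
eef_rot: [-1.571, 0.0, -0.146]
force: [-0.4, -0.3, -0.3]
grip_width: 0.0198
```

Request:
jog_arm(
  targets=[
    [2.0,[0,0,-0.1],0],
    [2.0,[0,0,-0.2],0],
    [2.0,[0,0,-0.2],0],
  ],
)

```text
time_s: 6.95
ee_pos: [0.5738, 0.0857, 0.0264]
eef_rot: [-1.571, 0.0, -0.146]
force: [-0.2, 0.2, 0.8]
grip_width: 0.0197
```

Request:
jog_arm(
  targets=[
    [2.0,[0,0,-0.1],0],
    [2.0,[0,0,-0.15],0],
    [2.0,[0,0,-0.15],0],
  ],
)

```text
time_s: 7.25
ee_pos: [0.5736, 0.0842, 0.0264]
eef_rot: [-1.571, 0.0, -0.146]
force: [-0.1, 0.9, -0.7]
grip_width: 0.0203
```

```bash
python3 loc.py b; python3 - <<'E'
import cv2
a=cv2.imread('pics/bscene.png')[120:290,290:420];b=cv2.imread('pics/bside.png')[130:260,250:400]
cv2.imwrite('pics/bc.png',cv2.hconcat([cv2.resize(a,(390,510)),cv2.resize(b,(400,510))]))
E
```

```text
scene box 0.1458 [528.1 -58.8] [337.9 165.9] 68.1 tilt [-0.0024 -0.0002]
  wedge [[553.2000122070312, 13.100000381469727], [596.5999755859375, 11.899999618530273], [599.0, 93.9000015258789], [555.5, 95.0999984741211]]
side box 0.1448 [528.3 -60.2] [297.7 223.9] 81.11 tilt [-0.0009  0.0009]
  wedge [[539.2000122070312, 18.899999618530273], [589.4000244140625, 11.800000190734863], [600.2000122070312, 88.30000305175781], [550.0, 95.4000015258789]]
```

View pics/bc.png

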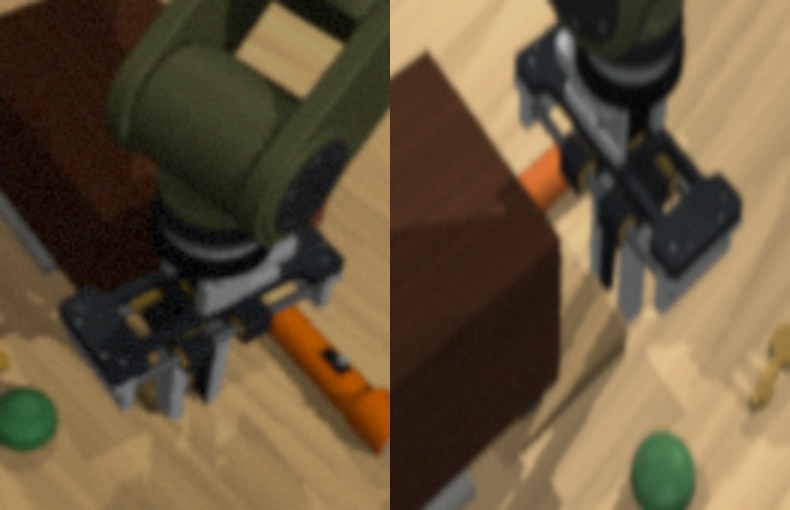

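The crop shows the fingers square on the wedge back (about (620,310) in the right half), the wedge part-way under the box, and the torch clear. I'll keep going in small steps.

Request:
jog_arm(
  targets=[
    [2.0,[0,0,-0.1],0],
    [2.0,[0,0,-0.15],0],
    [2.0,[0,0,-0.15],0],
  ],
)

```text
time_s: 7.65
ee_pos: [0.5734, 0.0828, 0.0264]
eef_rot: [-1.571, 0.0, -0.146]
force: [0.5, 0.5, -0.2]
grip_width: 0.0199
```

Request:
jog_arm(
  targets=[
    [2.0,[0,0,-0.1],0],
    [2.0,[0,0,-0.15],0],
    [2.0,[0,0,-0.15],0],
  ],
)

```text
time_s: 7.95
ee_pos: [0.5732, 0.0813, 0.0264]
eef_rot: [-1.571, 0.0, -0.146]
force: [-1.2, -0.3, -0.4]
grip_width: 0.0197
```

Request:
jog_arm(
  targets=[
    [2.0,[0,0,-0.1],0],
    [2.0,[0,0,-0.1],0],
    [2.0,[0,0,-0.1],0],
  ],
)

```text
time_s: 8.25
ee_pos: [0.5731, 0.0805, 0.0265]
eef_rot: [-1.571, -0.0, -0.146]
force: [-0.1, 3.0, -0.0]
grip_width: 0.0202
```

Request:
jog_arm(
  targets=[
    [2.0,[0,0,0],0],
  ],
)

```text
time_s: 8.35
ee_pos: [0.5731, 0.0805, 0.0264]
eef_rot: [-1.571, -0.0, -0.146]
force: [0.4, 2.6, -0.1]
grip_width: 0.02
```

Request:
jog_arm(
  targets=[
    [2.0,[0,0,-0.03],0],
    [2.0,[0,0,-0.03],0],
  ],
)

```text
time_s: 8.55
ee_pos: [0.573, 0.0803, 0.0265]
eef_rot: [-1.57, -0.0, -0.146]
force: [0.7, 4.2, -0.2]
grip_width: 0.0204
```

Request:
jog_arm(
  targets=[
    [2.0,[0,0,0.5],0],
    [2.0,[0,0,1.5],0],
    [2.0,[0,0,3.0],0],
    [2.0,[0,-3.0,3.5],0],
    [0,[0,-7.0,3.5],0],
    [0,[0,-12.0,3.5],0],
    [0,[0,-17.0,3.5],0],
    [0,[0,-18.0,3.5],0],
    [0,[0,-18.0,3.5],0],
  ],
)

```text
time_s: 9.45
ee_pos: [0.5787, 0.1157, 0.2083]
eef_rot: [-1.57, -0.003, -0.145]
force: [-0.3, -0.7, -0.2]
grip_width: 0.0003
```

```bash
python3 loc.py c; python3 - <<'E'
from h import *
o=ctrl.get_obs();print(o['ee_pos'],o['eef_rot'],o['force'],o['grip_width'])
Rm=R.from_euler('xyz',o['eef_rot']).as_matrix()
print('shift to press xy, tip 5cm above',Rm.T@(np.array([.5651,-.0132,.190])-o['ee_pos'])*100)
E
```

```text
scene box 0.1458 [492.7 -94.4] [223.  162.1] 81.77 tilt [-0.0017 -0.0001]
  wedge [[500.29998779296875, 12.5], [596.5, 11.5], [597.2000122070312, 73.4000015258789], [500.8999938964844, 74.4000015258789]]
side box 0.1447 [492.4 -93.6] [220.1 162.8] 81.61 tilt [-0.001   0.0007]
  wedge [[537.7000122070312, 20.100000381469727], [589.2000122070312, 11.800000190734863], [597.9000244140625, 66.19999694824219], [546.4000244140625, 74.5]]
[0.577612   0.11517987 0.20484791] [-1.57145607  0.00201208 -0.1455592 ] [-0.67911971  0.37232236 -0.62857198] 0.0005065424741810996
shift to press xy, tip 5cm above [  0.62711348   1.49203187 -12.88272399]
```

Request:
jog_arm(
  targets=[
    [0,[0.6,0,-5.0],0],
    [0,[0.6,0,-9.5],0],
    [0,[0.6,0.5,-12.0],0],
    [0,[0.6,1.5,-12.9],0],
    [0,[0.6,2.5,-12.9],0],
    [0,[0.6,3.0,-12.9],0],
    [0,[0.6,3.4,-12.9],0],
    [0,[0.6,3.4,-12.9],0],
    [0,[0.6,3.4,-12.9],0],
  ],
)

```text
time_s: 10.45
ee_pos: [0.5655, -0.0132, 0.1726]
eef_rot: [-1.571, -0.0, -0.145]
force: [0.4, -0.1, 0.3]
grip_width: 0.0004
```

Request:
jog_arm(
  targets=[
    [0,[0,0.1,0],0],
    [0,[0,0.2,0],0],
    [0,[0,0.3,0],0],
    [0,[0,0.4,0],0],
    [0,[0,0.4,0],0],
  ],
)

```text
time_s: 10.95
ee_pos: [0.5652, -0.0138, 0.1683]
eef_rot: [-1.571, 0.0, -0.146]
force: [0.2, -0.4, 0.1]
grip_width: 0.0003
```

Request:
jog_arm(
  targets=[
    [0,[0,0.1,0],0],
    [0,[0,0.2,0],0],
    [0,[0,0.2,0],0],
  ],
)

```text
time_s: 11.25
ee_pos: [0.5652, -0.0138, 0.1663]
eef_rot: [-1.571, 0.0, -0.146]
force: [0.2, -0.0, -0.1]
grip_width: 0.0001
```

Request:
jog_arm(
  targets=[
    [0,[0,0.1,0],0],
    [0,[0,0.1,0],0],
  ],
)

```text
time_s: 11.45
ee_pos: [0.5652, -0.0138, 0.1653]
eef_rot: [-1.571, 0.0, -0.146]
force: [0.2, -0.1, 1.3]
grip_width: 0.0008
```

Request:
jog_arm(
  targets=[
    [0,[0,0.1,0],0],
    [0,[0,0.1,0],0],
  ],
)

```text
time_s: 11.65
ee_pos: [0.5652, -0.0138, 0.1643]
eef_rot: [-1.571, 0.0, -0.146]
force: [1.0, 0.3, -0.4]
grip_width: 0.0001
```

Request:
jog_arm(
  targets=[
    [0,[0,0.05,0],0],
    [0,[0,0.05,0],0],
  ],
)

```text
time_s: 11.85
ee_pos: [0.5653, -0.0138, 0.1639]
eef_rot: [-1.571, 0.0, -0.146]
force: [-0.3, 0.2, 0.5]
grip_width: 0.0003
```

Request:
jog_arm(
  targets=[
    [0,[0,0.05,0],0],
    [0,[0,0.05,0],0],
  ],
)

```text
time_s: 12.05
ee_pos: [0.5653, -0.0138, 0.1638]
eef_rot: [-1.571, -0.0, -0.146]
force: [-1.7, 0.6, 3.8]
grip_width: 0.0005
```

Request:
jog_arm(
  targets=[
    [0,[0,0.05,0],0],
    [0,[0,0.05,0],0],
  ],
)

```text
time_s: 12.25
ee_pos: [0.5654, -0.0138, 0.1636]
eef_rot: [-1.571, -0.001, -0.146]
force: [-3.1, -0.4, 8.8]
grip_width: 0.0006
```

Request:
jog_arm(
  targets=[
    [0,[0,0.05,0],0],
    [0,[0,0.05,0],0],
  ],
)

```text
time_s: 12.45
ee_pos: [0.5655, -0.0137, 0.1635]
eef_rot: [-1.571, -0.001, -0.146]
force: [-3.8, 0.9, 11.2]
grip_width: 0.0006
```

Request:
jog_arm(
  targets=[
    [0,[0,0,0],0],
    [0,[0,0,0],0],
    [0,[0,0,0],0],
    [0,[0,0,0],0],
    [0,[0,0,0],0],
  ],
)

```text
time_s: 12.95
ee_pos: [0.5655, -0.0137, 0.1636]
eef_rot: [-1.571, -0.001, -0.146]
force: [-4.6, 1.1, 11.2]
grip_width: 0.0001
```

Request:
jog_arm(
  targets=[
    [0,[0,-0.1,0],0],
    [0,[0,-0.2,0],0],
    [0,[0,-0.5,0],0],
    [0,[0,-2.0,0],0],
    [0,[0,-6.0,0],0],
    [0,[0,-10.0,3.0],0],
    [0,[0,-10.0,8.0],0],
    [0,[0,-10.0,13.0],0],
    [0,[0,-10.0,18.0],0],
    [0,[0,-10.0,22.0],0],
  ],
)

```text
time_s: 13.95
ee_pos: [0.5971, 0.2065, 0.2624]
eef_rot: [-1.571, 0.0, -0.145]
force: [0.7, -0.5, 0.5]
grip_width: 0.0005
```

Request:
jog_arm(
  targets=[
    [0,[0,0,0],0],
    [0,[0,0,4],0],
    [0,[0,0,8],0],
    [0,[0,0,8],0],
  ],
)

```text
time_s: 14.35
ee_pos: [0.6086, 0.2861, 0.2615]
eef_rot: [-1.571, 0.001, -0.143]
force: [-0.6, -0.6, 0.4]
grip_width: 0.0003
```

```bash
python3 loc.py d; python3 - <<'E'
import cv2
a=cv2.imread('pics/dscene.png')[90:290,200:440];b=cv2.imread('pics/dside.png')[130:330,130:370]
cv2.imwrite('pics/dc.png',cv2.hconcat([cv2.resize(a,(400,334)),cv2.resize(b,(400,334))]))
E
```

```text
scene box 0.1457 [493. -93.] [222.4 161.9] 81.59 tilt [-0.0011 -0.0012]
  wedge [[486.5, 49.79999923706055], [512.7000122070312, -17.100000381469727], [643.7000122070312, 34.20000076293945], [617.5999755859375, 101.0]]
side box 0.1448 [492.4 -93.4] [220.3 162.3] 81.48 tilt [-0.0011  0.0011]
  wedge [[538.4000244140625, 17.700000762939453], [589.7999877929688, 10.800000190734863], [597.2999877929688, 67.5999984741211], [545.9000244140625, 74.4000015258789]]
```

View pics/dc.png

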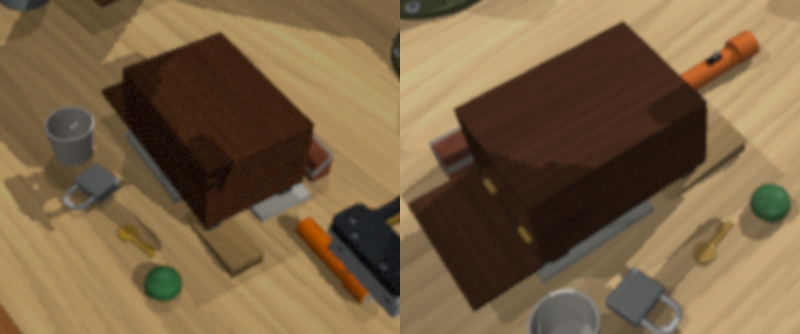

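The pictures show the wedge lodged under the box's near corner (about (230,245) left, (725,155) right), the box level and unmoved, and the other things in place. The gripper is clear, so I'm handing in.

```bash
python3 -c "
from station import ctrl
print(ctrl.hand_in())"
```

```text
the job is handed in; nothing more can be done
None
```

I pushed the wedge, thin end first, under the hanging foot with two partly open fingers against its back face. I stopped when the push reached about 4.2 N, which your notes give as snug. Nothing was grasped, pinched or lifted. The job was handed in after about 14.5 s of the 48 s allowed.

- **Press test:** I pressed on the box top above that foot to about 11 N and held for 0.5 s. The tool moved about 0.3–0.4 mm from first contact and did not sink further, so no second push was needed. A sideways force of 4–5 N showed on the wrist during the press.
- **Box:** depth readings before and after agree within about 1 mm and 0.3° of turn, and the remaining tilt of about 0.001 rad is at noise level.
- **Wedge:** it sits where it was left, estimated 9–11 mm off the foot's centre line but with the whole foot over its width. The final wedge fit from the scene camera was unusable (other things in view spoiled it), so this rests on the side camera and the pictures.
- **Other things:** the torch, padlock, stone, cup and the key near the box looked undisturbed in the last pictures. The second key was outside the final crops, so I did not check it after the move, but the arm did not go near it.

The gripper finished clear of everything.

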